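# Slide box through the flap of the sample chute

## Robot

A 7-joint arm with a two-finger parallel gripper is mounted at the origin on the work surface. World frame = base frame: x ahead of the robot, y to its left, z up, the work surface at z = 0. Lengths are in m, angles in rad, forces in N, time in s.
With the tool pointing down it reaches from about 0.35 to 0.775 m from the base axis. Payload 3.1 kg.
Tool frame: the origin (TCP) lies at the very end of the fingers, on their centre line; the grasp point (between the pads) lies 19 mm behind it; z points along the fingers, y is the line along which they close (so a half turn about z gives the same grasp; the last joint's range is limited). The gripper opens to 85 mm and grips with 20 to 120 N. Pads are 22 mm wide; open, the fingers measure 114 mm over their backs; the gripper's body (76 mm by 85 mm) begins 54 mm behind the grasp point. The pads swing forward as they close: fully open they stand 13 mm farther back than shut.
Start: joints at [1.238, 0.311, 0.014, 1.512, -0.004, 1.319, -0.027], TCP at [0.158, -0.527, 0.231] pointing down, gripper open.
Joint ranges: [-2.7, 2.7], [-0.3, 1.91], [-1.27, 1.3], [0.12, 2.57], [-1.44, 4.58], [0.2, 2.03], [-3.05, 3.05]. Speed limits (rad/s): [2.79, 2.79, 3.14, 3.14, 3.14, 3.14, 3.14].

## Interface

Orientations are given as a rotation vector (axis times angle).
In Python, from workcell import bot gives the robot as it stands. The module is installed in compiled form; this text tells all that it offers.
- The arm moves only by the tool apply_moves, never from a script. Its argument "moves" is a list of rows, each a list of 6 numbers: the shift along the tool's x, y, z each as a share of 50 mm, from -1 to 1, then the turn, a rotation vector about the tool's x, y, z each as a share of 180 degrees, from -1 to 1. In form: [[tx, ty, tz, rx, ry, rz], ...]. A call has exactly 5 rows; each row shifts and turns the commanded pose from where the row before left it, along the tool's axes as they then stand; what a row does not reach is not made up. A row lasts 1/12 s, in which the tool goes at most 41.7 mm and 7.16 degrees, less where a joint would pass 70% of its speed; a pose out of reach is approached as far as the arm can. A call with a number of a shift or a turn outside -1 to 1 is refused whole. A call with a gripper value outside its range is refused whole. "gripper" is the closure, from -1 (fully open) to 1 (shut), so that 0 is half open, set as the call begins (left out, the last holds). The fingers move at their own pace and stop on an object; "newtons" is the grip in N (left out, the last holds). Time passes only in rows, so rows that do not move let the fingers close, or fill a call up. It gives the time, the measured TCP pose, the force, the opening and the grip force at its end, in the units of the state.
- bot.get_state(): the state, without advancing time (a new reading comes with each control period).
- bot.snapshot(name): name is "side" or "top"; returns a dict with "image" (480x640x3 uint8, red, green, blue), "range_z" (480x640 float32, m along the optical axis (not along the pixel's ray), 0 where there is no reading), "camera_matrix" (3x3 intrinsics, pixels), "eye" and "orientation" of the camera in the world. Camera axes: x right, y down, z forward; pixel columns grow to the right and rows downward; lengths in m; the calibration is good to about 2 mm. A picture is of the moment at which its call begins.
- bot.job_done(): hands the job in; it is judged then, once.
Trained networks look in the newest picture that a camera, given by its name, has taken for a name from the list of things; names that differ only in an ending like _2 or _b are one class to them, and where a whole thing is asked for, a point or a joint stands for the part that bears it (a point fixed in the world has none). Each returns a list of dicts, best first, with "confidence" (0 to 1); they miss things now and then, are a little off and sometimes report something else, mostly with a low value. They report only what shows in the picture. A call takes as long as a camera call. They do not tell look-alikes from the thing itself.
- bot.boxes_of(thing, camera): "location" ([x, y, z] in m, in world coordinates, good to about 4 mm: the middle of the surface that is visible of it).
The state is a dict: "clock": time; "q": joint angles; "joint_velocities": joint speeds; "joint_torque": joint torques, N m; "ee_pos": TCP position; "orientation": TCP orientation; "contact_force": force on the tool from outside, world axes, zero at the start; "torque": the same for the moment, N m; "finger_gap": opening from 0.0 (shut) to 1.0 (fully open); "finger_force": force on a finger pad.
Only numpy, scipy, OpenCV 4.12 (cv2) and the standard library are available. Lean on these libraries where they do the work, as an engineer would, in place of code of your own. Each camera call takes 0.05 s, during which the arm holds its last target. There are 200 camera calls.

## Task

Gently push the orange slide box along the deck and through the blue swing flap of the sample chute, until it goes over the edge inside and slides down the chute, then draw the fingers back out so that the flap hangs shut behind it. Only push the box, with the fingertips or the outside of the fingers: it holds glass slides, so do not pinch, lift or shove it hard, and leave the bottles standing where they are.

Things in the scene. Friction and masses are not known exactly. Their poses are not given: they have to be found in the camera images.
- hatch: White sample chute with an aluminium deck, fixed on the bench. Origin on the bench (z = 0) below the middle of its mouth, in the plane of the shut flap's outer face; x points straight in, y to the left looking in, z up. Behind the mouth: open-topped, 175 mm deep, 142 wide; side walls 90 mm high, 208 for the first 85 mm; rear wall 60. A 10 mm hinge rod crosses over the mouth, 195 to 205 mm above the bench.
- mouth (a point): Middle of the mouth's sill, on the deck, 60 mm above the bench; axes as the chute's. The level slick deck runs from 200 mm in front of the mouth to 42 mm inside it, 130 mm wide between white side rails 10 mm high (above the deck) that lead to the mouth, which is 130 mm wide. Fingers reach in best leaning forward, their tips inwards.
- ramp_top (a point): Middle of the edge where the deck ends, 42 mm inside the mouth. Beyond it a slick ramp falls 25 degrees to a rubber rear stop 167 mm inside the mouth. Once the box's centre is past this edge it tips over and slides down by itself, clear of the flap (its rear is then about level with the mouth).
- flap (a joint): Angle in rad of the blue flap filling the mouth: 0 = hanging shut, growing to 1.4 as its lower edge swings inwards; it cannot swing outwards. Hinged 200 mm above the bench. No spring or latch: it falls shut by its weight (50 g) and rests on whatever lies under it; the box opens it when pushed against it lightly (under 2 N more).
- flap_edge (a point): Middle of the flap's yellow lower edge, 10 mm above the deck when shut. The flap is an upright plate 124 mm wide, 125 mm high and 4 mm thick (0 to 4 mm inside the mouth).
- slidebox_mid (a point): Centre of the slide box: a closed orange box with a paper label on its lid, 84 mm long (its x axis), 66 mm wide (y) and 30 mm high (z), about 0.2 to 0.35 kg. It lies flat and loose on the deck in front of the mouth, its x axis roughly towards the mouth (skewed by up to 0.25 rad). Its centre is 15 mm above its underside. It slides at under 1 N and stops when not pushed.
- tail_left (a point): Rear (robot side) left upright edge of the slide box, half-way up: 42 mm behind and 33 mm left of its centre.
- tail_right (a point): Rear (robot side) right upright edge of the slide box, half-way up: 42 mm behind and 33 mm right of its centre.
- spray: Bystander: loose blue spray bottle with a white head, 76 mm across, 188 mm high. Origin at the centre of its underside.
- reagent: Bystander: loose glass jar with a red cap, 60 mm across, 105 mm high. Origin at the centre of its underside.
- vial: Bystander: loose small amber vial with a red cap, 32 mm across, 65 mm high. Origin at the centre of its underside.
There are look-alikes about, which are no part of the job. There is more than one size of the part that bears slidebox_mid; the job needs the smallest.

How it is judged:
On the way:
1. the slide box is on its way through the opened flap (value of joint flap above 0.25 rad and x of slidebox_mid in the frame of hatch above -0.03 m), for 0.1 s.
At the end, for the whole second after the job is handed in: The slide box lies at rest on the ramp inside the chute (both rear edges at least 30 mm inside the mouth, its centre below deck level, right way up) and the flap hangs shut (within 0.05 rad) (x of each of tail_left, tail_right in the frame of hatch above 0.03 m and height (world z) of slidebox_mid below 0.06 m and angle between slidebox_mid's own z axis and vertical below 0.7 rad and value of joint flap below 0.05 rad and linear speed of slidebox below 0.01 m/s); the robot touches nothing.
It fails at once if the slide box is lifted (its centre more than 12 mm above where it slides on the deck) (height (world z) of slidebox_mid above 0.087 m).
It fails at once if the slide box is tipped up on the deck (over 0.3 rad before it is through the mouth) or turned over (angle between slidebox_mid's own z axis and vertical above 0.9 rad or (angle between slidebox_mid's own z axis and vertical above 0.3 rad and x of slidebox_mid in the frame of hatch below 0.02 m)).
It fails at once if the slide box is pinched or pushed with more than 15 N (contact force between the fingers and slidebox above 15 N).
It fails at once if the slide box is shoved faster than 0.4 m/s along the deck (linear speed of slidebox above 0.4 m/s and x of slidebox_mid in the frame of hatch below 0.03 m).
It fails at once if a bottle is moved by more than 20 mm or tipped (distance of any of spray, reagent, vial from where it was at the start of the episode above 0.02 m or angle between any of spray, reagent, vial's own z axis and vertical above 0.3 rad).
It also fails if it takes over 38 s, if anything falls off the work surface, if the arm or the gripper's body presses on something with over 40 N, if the wrist force passes 120 N, or if a joint passes its speed limit or range.

## Working session

There is one attempt and no reset: what is moved stays moved. The work goes in short steps, Python scripts to look and compute and a tool call to move; the robot and the scene stay as the last step left them, time stands still between calls to the robot, and variables do not carry over. Pictures are saved under pics/ and viewed, at most 10 in all, crops included, and the job is handed in when it is done.

Besides the shell and the picture viewer there is one more tool, called after "Emit:" as name(argument=value, ...) on one line, values as JSON. apply_moves: Moves the arm, as the interface text tells. Shift numbers are shares of 50 mm and turn numbers shares of 180 degrees, none past 1 either way. Its arguments: {"type":"object","properties":{"moves":{"type":"array"},"gripper":{"type":"number"},"newtons":{"type":"number"}},"required":["moves"]}

```bash
mkdir -p pics; python3 - <<'E'
from workcell import bot
import cv2,numpy as np
s=bot.get_state();print(s['clock'],s['ee_pos'],s['orientation'],s['finger_gap'])
ims=[]
for c in ['side','top']:
    d=bot.snapshot(c);cv2.imwrite(f'pics/{c}0.png',d['image'][:,:,::-1]);np.savez(f'{c}0.npz',**d)
    print(c,np.round(d['eye'],3),np.round(d['orientation'],3))
    for t in ['slidebox_mid','hatch','flap','spray','reagent','vial','mouth','ramp_top','flap_edge','tail_left','tail_right']:
        print(t,[(np.round(b['location'],3).tolist(),round(b['confidence'],2)) for b in bot.boxes_of(t,c)])
E
```

```text
0.0 [ 0.15749091 -0.52621592  0.23019449] [-3.10611809e+00 -4.54925614e-01  6.76300546e-04] 0.9981343869924576
side [0.233 0.733 1.077] [-0.577  2.755 -0.993]
slidebox_mid [([0.601, -0.29, 0.039], 0.83), ([0.486, -0.088, 0.093], 0.72)]
hatch [([0.591, -0.038, 0.06], 0.92)]
flap [([0.552, 0.004, 0.124], 0.47)]
spray [([0.501, 0.12, 0.102], 0.7)]
reagent [([0.653, -0.147, 0.079], 0.92), ([0.558, 0.01, 0.124], 0.49)]
vial [([0.431, 0.084, 0.037], 0.62)]
mouth [([0.588, -0.037, 0.057], 0.96)]
ramp_top [([0.593, -0.037, 0.061], 0.74)]
flap_edge []
tail_left [([0.406, -0.302, 0.038], 0.92), ([0.602, -0.287, 0.038], 0.9), ([0.486, -0.09, 0.087], 0.62)]
tail_right [([0.484, -0.09, 0.097], 0.84), ([0.403, -0.302, 0.039], 0.75), ([0.606, -0.288, 0.039], 0.65)]
top [0.392 0.053 1.007] [-2.05   2.175 -0.22 ]
slidebox_mid [([0.413, -0.31, 0.044], 0.88), ([0.609, -0.304, 0.039], 0.86), ([0.487, -0.099, 0.09], 0.73)]
hatch [([0.578, -0.05, 0.057], 0.92)]
flap [([0.579, -0.043, 0.122], 0.59), ([0.662, -0.158, 0.105], 0.54)]
spray [([0.51, 0.098, 0.162], 0.92)]
reagent [([0.663, -0.157, 0.104], 0.72)]
vial [([0.432, 0.076, 0.042], 0.61)]
mouth [([0.578, -0.051, 0.061], 0.73)]
ramp_top [([0.577, -0.053, 0.058], 0.6), ([0.486, -0.099, 0.087], 0.17)]
flap_edge [([0.576, -0.047, 0.122], 0.78)]
tail_left [([0.411, -0.315, 0.037], 0.98), ([0.601, -0.307, 0.045], 0.71), ([0.492, -0.1, 0.086], 0.62)]
tail_right [([0.408, -0.311, 0.044], 0.84), ([0.604, -0.307, 0.043], 0.75), ([0.49, -0.1, 0.088], 0.7)]
```

View pics/side0.png

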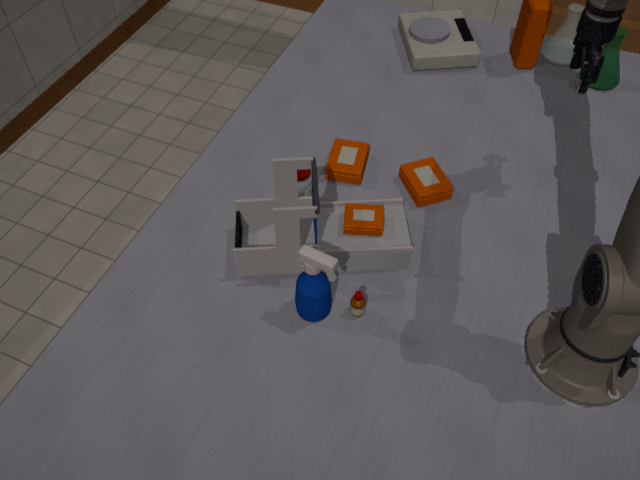

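View pics/top0.png

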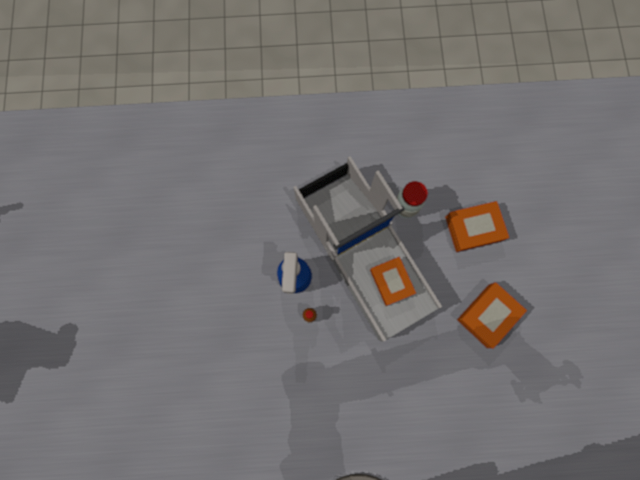

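The pictures show the chute at about (370,250) in the top view, turned some 30° to the left. The small box is on its deck at (393,281), with the larger look-alikes at (478,226) and (492,315). Spray is at (294,272), vial at (310,315) and jar at (414,193). Next I'll fit the chute and box from depth.

```bash
cat > h.py <<'E'
import numpy as np,cv2
from scipy.spatial.transform import Rotation as R
def cloud(d):
    K=d['camera_matrix'];z=d['range_z'];v,u=np.mgrid[:480,:640]
    P=np.stack([(u-K[0,2])/K[0,0]*z,(v-K[1,2])/K[1,1]*z,z],-1)
    return P@R.from_rotvec(d['orientation']).as_matrix().T+d['eye']
def rect(p):
    return cv2.minAreaRect((p[:,:2]*1000).astype(np.float32))
def orange(d):
    h=cv2.cvtColor(d['image'],cv2.COLOR_RGB2HSV);return (h[...,0]<18)&(h[...,1]>180)&(h[...,2]>90)
E
python3 - <<'E'
from h import *
for c in ['top','side']:
    d=dict(np.load(c+'0.npz'));P=cloud(d)
    near=(d['range_z']>0)&(np.hypot(P[...,0]-.58,P[...,1]+.05)<.27)&(P[...,1]>-.24)
    hi=P[near&(P[...,2]>.2)&(P[...,2]<.214)]
    print(c,'hi',len(hi),rect(hi),hi.mean(0))
    hsv=cv2.cvtColor(d['image'],cv2.COLOR_RGB2HSV)
    dk=near&(P[...,2]>.054)&(P[...,2]<.075)&(hsv[...,1]<60)
    n,l,st,_=cv2.connectedComponentsWithStats(dk.astype(np.uint8))
    for i in range(1,n):
        if st[i,4]>300: q=P[l==i];print(' deck',st[i,4],rect(q),np.median(q[:,2]))
    o=near&orange(d)&(P[...,2]>.075)&(P[...,2]<.11)
    n,l,st,_=cv2.connectedComponentsWithStats(o.astype(np.uint8));i=1+np.argmax(st[1:,4])
    q=P[l==i];t=q[q[:,2]>.083];print(' box',rect(t),np.median(t[:,2]),len(t))
    b=near&(hsv[...,0]>100)&(hsv[...,0]<130)&(hsv[...,1]>120)&(P[...,0]>.53)&(P[...,1]<.03)
    q=P[b];print(' flap',len(q),rect(q),q[:,2].min(),q[:,2].max())
E
```

```text
top hi 755 ((615.2908935546875, -29.595703125), (89.99893188476562, 150.3388671875), 26.328472137451172) [ 0.59790781 -0.03932316  0.20510115]
 deck 936 ((671.0757446289062, -4.2236328125), (147.97573852539062, 126.800537109375), 26.409631729125977) 0.059327529382003086
 deck 5181 ((568.3135986328125, -53.02244567871094), (374.7360534667969, 143.2183837890625), 26.663753509521484) 0.0598913332189569
 box ((490.537109375, -100.17977905273438), (80.93687438964844, 64.03243255615234), 18.535999298095703) 0.08966495799113483 818
 flap 286 ((575.7759399414062, -41.701332092285156), (8.531898498535156, 126.56336975097656), 26.192134857177734) 0.09540042048385466 0.20457992658202517
side hi 666 ((612.1729736328125, -28.272445678710938), (89.77626037597656, 154.64796447753906), 26.885099411010742) [ 0.59955477 -0.03036068  0.20504792]
 deck 3549 ((485.57232666015625, -92.21356964111328), (198.01100158691406, 150.25741577148438), 26.22480583190918) 0.06062387190720098
 deck 454 ((663.5223388671875, -20.530548095703125), (171.75466918945312, 111.30815887451172), 27.303993225097656) 0.0650856520201839
 deck 366 ((591.7068481445312, -35.25148010253906), (30.341875076293945, 75.87438201904297), 24.629554748535156) 0.060000107269537084
 deck 406 ((641.1857299804688, 64.23414611816406), (134.5865020751953, 8.6952543258667), 27.709823608398438) 0.0641387902481847
 box ((488.1868896484375, -101.0797119140625), (81.73897552490234, 71.68048095703125), 19.28352928161621) 0.08981775939282294 702
 flap 81 ((649.19482421875, -2.8584747314453125), (163.71768188476562, 123.9981918334961), 27.7291202545166) -0.00037440571620983576 0.17213316603325046
```

Emit:
apply_moves(moves=[[0.5,-0.4,0,0,0,0],[0.5,-0.4,0,0,0,0],[0.5,-0.4,0,0,0,0],[0.5,-0.4,0,0,0,0],[0.5,-0.4,0,0,0,0]], gripper=0)

```text
clock: 1.62
ee_pos: [0.2495, -0.394, 0.2314]
orientation: [3.108, 0.455, 0.0]
contact_force: [0.2, -0.2, 0.1]
finger_gap: 0.499
finger_force: 0.0
```

Emit:
apply_moves(moves=[[0.5,-0.4,0,0,0,0],[0.5,-0.4,0,0,0,0],[0.5,-0.4,0,0,0,0],[0.5,-0.4,0,0,0,0],[0.5,-0.4,0,0,0,0]])

```text
clock: 2.03
ee_pos: [0.3405, -0.2623, 0.2316]
orientation: [3.108, 0.455, 0.001]
contact_force: [1.0, -1.0, 0.5]
finger_gap: 0.497
finger_force: 0.0
```

Emit:
apply_moves(moves=[[0.5,-0.4,0,0,0,0],[0.5,-0.4,0,0,0,0],[0.5,-0.4,0,0,0,0],[0.5,-0.4,0,0,0,0],[0.45,-0.45,0,0,0,0]])

```text
clock: 2.45
ee_pos: [0.4289, -0.1292, 0.2316]
orientation: [3.108, 0.455, 0.002]
contact_force: [0.8, -0.7, -0.2]
finger_gap: 0.499
finger_force: 0.0
```

Emit:
apply_moves(moves=[[0,0,0,0,0,-0.027],[0,0,0,0,0,-0.027],[0,0,0,0,0.035,0],[0,0,0,0,0.035,0],[0,0,0,0,0.035,0]])

```text
clock: 2.87
ee_pos: [0.429, -0.1303, 0.2323]
orientation: [-2.946, -0.694, -0.501]
contact_force: [0.6, 0.5, -0.6]
finger_gap: 0.502
finger_force: 0.0
```

```bash
cat >> h.py <<'E'
H=np.array([.577,-.048,0]);YAW=np.radians(26.4)
C=R.from_euler('z',YAW).as_matrix()
def where(s):
    T=R.from_rotvec(s['orientation']).as_matrix();A=C.T@T
    print('t',round(s['clock'],2),'chute mm',np.round(C.T@(s['ee_pos']-H)*1000,1),'lean',round(np.degrees(np.arctan2(A[0,2],-A[2,2])),1),'yawerr',round(np.degrees(np.arctan2(A[0,1],-A[1,1])),1),'roll',round(np.degrees(A[1,2]),1),'gap',round(s['finger_gap'],2),'F',np.round(s['contact_force'],1),'q',np.round(s['q'],2))
    return T
def to(s,p):
    T=R.from_rotvec(s['orientation']).as_matrix();return T.T@(C@(np.array(p)/1000)+H-s['ee_pos'])/.05
E
python3 - <<'E'
from h import *
from workcell import bot
s=bot.get_state();where(s);print(to(s,[-170,-5,140]))
E
```

```text
t 2.87 chute mm [-169.2   -7.9  232.3] lean 19.2 yawerr 0.1 roll -0.2 gap 0.5 F [ 0.6  0.5 -0.6] q [ 0.8  -0.04 -0.32  1.96 -0.33  1.03 -0.48]
[-0.62349244 -0.06335778  1.73724651]
```

Emit:
apply_moves(moves=[[0,0,0,0,0.035,0],[0,-0.06,0,0,0.035,0],[-0.33,0,0.52,0,0,0],[-0.33,0,0.52,0,0,0],[-0.33,0,0.52,0,0,0]])

```text
clock: 3.28
ee_pos: [0.4249, -0.1295, 0.1385]
orientation: [-2.837, -0.663, -0.801]
contact_force: [0.9, -0.1, -0.2]
finger_gap: 0.499
finger_force: 0.0
```

```bash
python3 - <<'E'
from h import *
from workcell import bot
for c in ['top','side']:
    d=bot.snapshot(c);P=cloud(d)
    o=orange(d)&(P[...,2]>.083)&(P[...,2]<.096)&(np.hypot(P[...,0]-.49,P[...,1]+.1)<.08)
    q=P[o];print(c,len(q),rect(q))
    im=d['image'][150:390,220:540] if c=='top' else d['image'][100:340,200:520]
    cv2.imwrite(f'pics/{c}1.png',cv2.resize(im,None,fx=2,fy=2)[:,:,::-1])
s=bot.get_state();where(s);print(to(s,[-170,-5,70]))
E
```

```text
top 825 ((490.301513671875, -100.19509887695312), (81.03133392333984, 63.62161636352539), 19.032968521118164)
side 699 ((488.35833740234375, -100.85646057128906), (81.38548278808594, 73.87899780273438), 19.682720184326172)
t 3.38 chute mm [-173.8   -0.6  134.7] lean 31.2 yawerr -0.0 roll 0.5 gap 0.5 F [-0.8  0.8  0.2] q [ 0.85  0.04 -0.21  2.25 -0.75  0.74  0.06]
[-0.60383364  0.10123826  1.14521877]
```

View pics/side1.png

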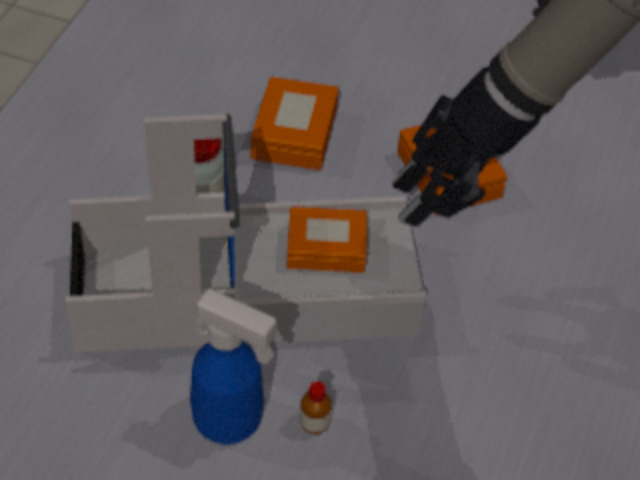

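The tips stand at (410,200) in the crop, over the rear of the deck and clear of the box at (328,238). I'll lower them behind it.

Emit:
apply_moves(moves=[[-0.12,0.03,0.22,0,0,0],[-0.12,0.03,0.22,0,0,0],[-0.12,0.03,0.22,0,0,0],[-0.12,0.03,0.22,0,0,0],[-0.12,0,0.22,0,0,0]])

```text
clock: 3.8
ee_pos: [0.4328, -0.1336, 0.0781]
orientation: [-2.835, -0.666, -0.804]
contact_force: [-1.1, 0.0, -0.1]
finger_gap: 0.499
finger_force: 0.0
```

```bash
python3 - <<'E'
from h import *
from workcell import bot
s=bot.get_state();where(s);print(to(s,[-150,-5,72]))
E
```

```text
t 3.8 chute mm [-167.3  -12.6   78.1] lean 31.6 yawerr -0.0 roll -0.2 gap 0.5 F [-1.1  0.  -0.1] q [ 0.86  0.18 -0.24  2.29 -0.88  0.59  0.26]
[ 0.22962519 -0.15180024  0.28499153]
```

Emit:
apply_moves(moves=[[0.02,-0.05,0.08,0,0,0],[0.05,-0.05,0.06,0,0,0],[0.05,-0.04,0.03,0,0,0],[0,0,0,0,0,0],[0,0,0,0,0,0]])

```text
clock: 4.22
ee_pos: [0.4369, -0.1217, 0.0733]
orientation: [-2.834, -0.667, -0.801]
contact_force: [-0.1, -0.3, 0.2]
finger_gap: 0.501
finger_force: 0.0
```

```bash
python3 - <<'E'
from h import *
from workcell import bot
s=bot.get_state();where(s);print(to(s,[-150,-5,72]))
E
```

```text
t 4.22 chute mm [-158.2   -3.7   73.3] lean 31.5 yawerr 0.1 roll -0.1 gap 0.5 F [-0.1 -0.3  0.2] q [ 0.84  0.18 -0.25  2.31 -0.9   0.56  0.25]
[0.12657456 0.02619654 0.10847969]
```

Emit:
apply_moves(moves=[[0.06,0.02,0.04,0,0,0],[0.06,0,0.04,0,0,0],[0.06,0,0.04,0,0,0],[0.06,0,0.04,0,0,0],[0.06,0,0.04,0,0,0]])

```text
clock: 4.63
ee_pos: [0.4531, -0.1149, 0.0716]
orientation: [-2.834, -0.664, -0.799]
contact_force: [-1.1, -1.0, 1.4]
finger_gap: 0.5
finger_force: 0.6
```

Emit:
apply_moves(moves=[[0.07,0,0.042,0,0,0],[0.07,0,0.042,0,0,0],[0.07,0,0.042,0,0,0],[0.07,0,0.042,0,0,0],[0.07,0,0.042,0,0,0]])

```text
clock: 5.05
ee_pos: [0.4711, -0.105, 0.0715]
orientation: [-2.833, -0.665, -0.798]
contact_force: [0.1, -0.7, -0.1]
finger_gap: 0.501
finger_force: 0.6
```

```bash
cat > look.py <<'E'
from h import *
from workcell import bot
import sys
s=bot.get_state();where(s)
for c in ['top','side']:
    d=bot.snapshot(c);P=cloud(d);L=(P-H)@C*1000
    o=orange(d)&(L[...,2]>20)&(L[...,2]<96)&(abs(L[...,1])<65)&(L[...,0]>-200)&(L[...,0]<180)
    if len(sys.argv)<3: o&=L[...,2]>83
    q=L[o]
    if len(q)>20: print(c,len(q),rect(q/1000),'z',q[:,2].min().round(),q[:,2].max().round())
    if len(sys.argv)>1:
        im=d['image'][150:390,220:540] if c=='top' else d['image'][100:340,200:520]
        cv2.imwrite(f'pics/{c}{sys.argv[1]}.png',cv2.resize(im,None,fx=2,fy=2)[:,:,::-1])
E
python3 look.py 2
```

```text
t 5.05 chute mm [-120.2   -3.9   71.5] lean 31.5 yawerr 0.0 roll 0.0 gap 0.5 F [ 0.1 -0.7 -0.1] q [ 0.76  0.22 -0.28  2.26 -0.89  0.5   0.15]
top 819 ((-71.96930694580078, -2.4303131103515625), (64.80701446533203, 81.9905014038086), 89.91615295410156) z 83.0 95.0
side 712 ((-73.11839294433594, -1.0858840942382812), (70.60356903076172, 83.39949798583984), 89.57144927978516) z 83.0 95.0
```

View pics/side2.png

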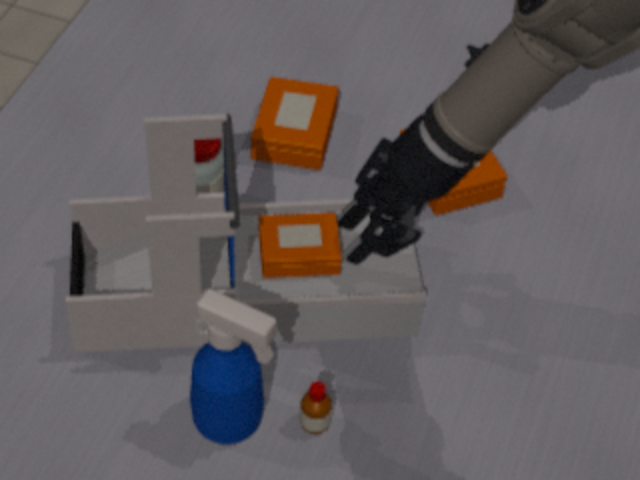

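The box, at (300,245) in the crop, is now square to the chute and centred, with both tips on its rear face.

Emit:
apply_moves(moves=[[0.08,0,0.05,0,0,0],[0.09,0,0.056,0,0,0],[0.1,0,0.062,0,0,0],[0.1,0,0.062,0,0,0],[0.1,0,0.062,0,0,0]])

```text
clock: 5.57
ee_pos: [0.4962, -0.0929, 0.0714]
orientation: [-2.833, -0.664, -0.798]
contact_force: [-1.1, -1.3, 0.2]
finger_gap: 0.504
finger_force: 0.6
```

Emit:
apply_moves(moves=[[0.1,0,0.061,0,0,0],[0.1,0,0.061,0,0,0],[0.1,0,0.061,0,0,0],[0.1,0,0.061,0,0,0],[0.1,0,0.061,0,0,0]])

```text
clock: 5.98
ee_pos: [0.5224, -0.0799, 0.0715]
orientation: [-2.833, -0.664, -0.798]
contact_force: [-0.8, -0.2, -0.8]
finger_gap: 0.5
finger_force: 0.6
```

```bash
python3 look.py
```

```text
t 5.98 chute mm [-63.1  -4.3  71.5] lean 31.5 yawerr -0.0 roll 0.0 gap 0.5 F [-0.8 -0.2 -0.8] q [ 0.64  0.28 -0.28  2.18 -0.83  0.44 -0.01]
top 635 ((-21.272361755371094, -2.1591129302978516), (69.99364471435547, 63.826988220214844), 0.12091074138879776) z 84.0 95.0
side 461 ((-22.120986938476562, -0.8939170837402344), (69.98831176757812, 69.13824462890625), 0.05904720351099968) z 83.0 95.0
```

Going well; continuing through the flap.

Emit:
apply_moves(moves=[[0.09,0,0.055,0,0,0],[0.09,0,0.055,0,0,0],[0.09,0,0.055,0,0,0],[0.09,0,0.055,0,0,0],[0.09,0,0.055,0,0,0]])

```text
clock: 6.5
ee_pos: [0.5459, -0.0683, 0.0715]
orientation: [-2.833, -0.664, -0.798]
contact_force: [-1.0, -0.3, 0.2]
finger_gap: 0.502
finger_force: 0.6
```

Emit:
apply_moves(moves=[[0.07,0,0.043,0,0,0],[0.07,0,0.043,0,0,0],[0.07,0,0.043,0,0,0],[0.07,0,0.043,0,0,0],[0.07,0,0.043,0,0,0]])

```text
clock: 6.92
ee_pos: [0.5642, -0.0592, 0.0715]
orientation: [-2.833, -0.664, -0.798]
contact_force: [-1.3, -1.7, 0.1]
finger_gap: 0.506
finger_force: 0.6
```

```bash
python3 look.py 3 all
```

```text
t 6.92 chute mm [-16.4  -4.4  71.5] lean 31.5 yawerr -0.0 roll 0.0 gap 0.51 F [-1.3 -1.7  0.1] q [ 0.53  0.33 -0.26  2.11 -0.78  0.41 -0.14]
top 302 ((1.613753318786621, -2.2807388305664062), (23.438188552856445, 63.828582763671875), 0.1590944528579712) z 73.0 94.0
side 324 ((11.755671501159668, 7.561328887939453), (44.77373504638672, 56.78407669067383), 0.18963558971881866) z 63.0 95.0
```

View pics/side3.png

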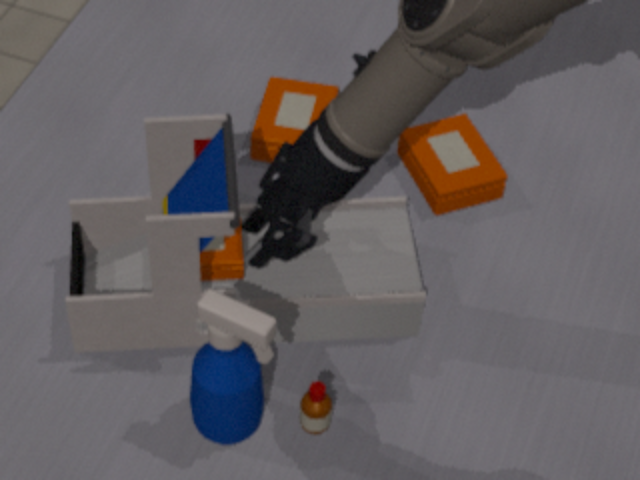

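The flap is open and the box's rear is at (240,262), about 10 mm short of the mouth. It needs another 15–20 mm of push.

Emit:
apply_moves(moves=[[0.07,0,0.043,0,0,0],[0.07,0,0.043,0,0,0],[0.07,0,0.043,0,0,0],[0.07,0,0.043,0,0,0],[0.05,0,0.03,0,0,0]])

```text
clock: 7.43
ee_pos: [0.582, -0.0505, 0.0718]
orientation: [-2.833, -0.665, -0.799]
contact_force: [0.2, -0.5, 0.4]
finger_gap: 0.501
finger_force: 0.0
```

Emit:
apply_moves(moves=[[0,0,0,0,0,0],[0,0,0,0,0,0],[0,0,0,0,0,0],[0,0,0,0,0,0],[0,0,0,0,0,0]])

```text
clock: 7.85
ee_pos: [0.5811, -0.0509, 0.0714]
orientation: [-2.834, -0.664, -0.798]
contact_force: [1.2, -0.3, -0.4]
finger_gap: 0.498
finger_force: 0.0
```

```bash
python3 look.py 4 all
```

```text
t 7.85 chute mm [ 2.4 -4.4 71.4] lean 31.5 yawerr -0.0 roll -0.0 gap 0.5 F [ 1.2 -0.3 -0.4] q [ 0.49  0.35 -0.25  2.08 -0.75  0.41 -0.19]
top 744 ((126.57080841064453, -2.7396697998046875), (86.55504608154297, 64.88148498535156), 0.04239038750529289) z 30.0 73.0
side 570 ((128.0078887939453, -12.43539810180664), (74.03569793701172, 94.38619232177734), 1.9185245037078857) z 32.0 73.0
```

View pics/side4.png

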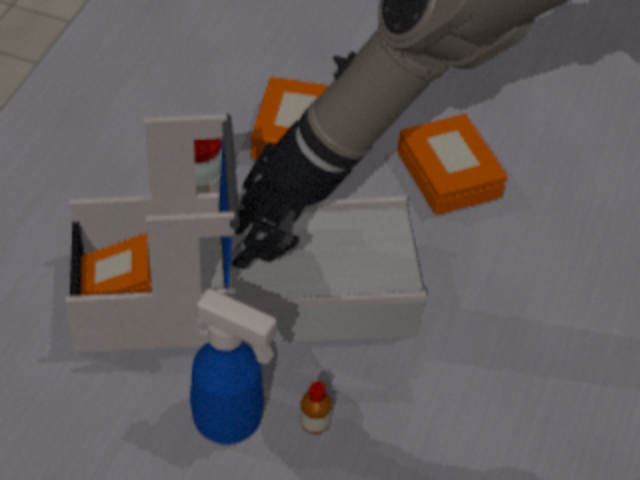

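The box is down the ramp at (112,268), and the fingers are at (245,245), barely inside the flap. I'll draw them back along the deck.

Emit:
apply_moves(moves=[[-0.1,0,-0.061,0,0,0],[-0.15,0,-0.09,0,0,0],[-0.2,0,-0.122,0,0,0],[-0.2,0,-0.122,0,0,0],[-0.2,0,-0.13,0,0,0]])

```text
clock: 8.37
ee_pos: [0.5352, -0.0736, 0.0715]
orientation: [-2.834, -0.664, -0.797]
contact_force: [-1.0, -0.1, 0.6]
finger_gap: 0.501
finger_force: 0.0
```

Emit:
apply_moves(moves=[[-0.1,0,-0.3,0,0,0],[-0.1,0,-0.3,0,0,0],[-0.1,0,-0.3,0,0,0],[0,0,0,0,0,0],[0,0,0,0,0,0]])

```text
clock: 8.78
ee_pos: [0.5038, -0.0901, 0.1026]
orientation: [-2.835, -0.662, -0.8]
contact_force: [-0.8, -0.0, -0.5]
finger_gap: 0.495
finger_force: 0.0
```

Emit:
apply_moves(moves=[[0,0,0,0,0,0],[0,0,0,0,0,0],[0,0,0,0,0,0],[0,0,0,0,0,0],[0,0,0,0,0,0]])

```text
clock: 9.2
ee_pos: [0.5041, -0.0887, 0.1019]
orientation: [-2.833, -0.665, -0.797]
contact_force: [-0.8, 0.2, -0.5]
finger_gap: 0.497
finger_force: 0.0
```

```bash
python3 look.py 5 all
```

```text
t 9.2 chute mm [-83.4  -4.  101.9] lean 31.5 yawerr 0.0 roll 0.1 gap 0.5 F [-0.8  0.2 -0.5] q [ 0.66  0.2  -0.25  2.19 -0.78  0.54 -0.05]
top 744 ((126.50398254394531, -2.8572311401367188), (64.82844543457031, 86.0936279296875), 89.94532012939453) z 31.0 74.0
side 567 ((128.72833251953125, -13.10110855102539), (74.29961395263672, 97.93605041503906), 3.1904780864715576) z 28.0 75.0
```

View pics/side5.png

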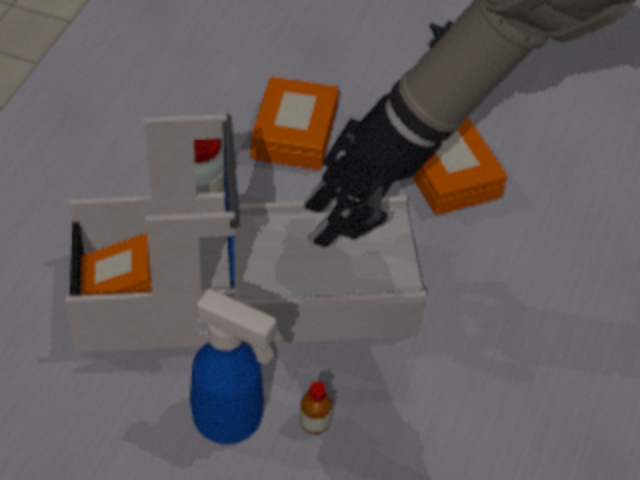

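The box is at rest at (112,268) inside the chute, the flap hangs shut at (232,262) as it did at the start, the fingers are clear and the bottles haven't moved. I'm handing in.

```bash
python3 -c "
from workcell import bot
print(bot.job_done())"
```

```text
the job is handed in; nothing more can be done
None
```

I pushed the slide box through the flap and it lies at rest on the ramp; the flap hangs shut, the fingers are clear of everything, the bottles stand where they were, and the job was handed in just after 9 s on the robot's clock (no verdict came back).

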